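# Tare the portion scale under the empty tub

### The arm

A 6-joint arm with a two-finger parallel gripper is mounted at the origin on the work surface. World frame = base frame: x ahead of the robot, y to its left, z up, the work surface at z = 0. Lengths are in m, angles in rad, forces in N, time in s.
With the tool pointing down it reaches from about 0.35 to 0.775 m from the base axis. Payload 7.3 kg.
Tool frame: the origin (TCP) lies at the very end of the fingers, on their centre line; the grasp point (between the pads) lies 19 mm behind it (robot.hold_point_z is the distance from the TCP to the grasp point, in m); z points along the fingers, y is the direction in which the jaws open and shut (so a half turn about z gives the same grasp; the last joint's range is limited). The gripper opens to 92 mm and grips with 3 to 60 N. Pads are 19 mm wide; open, the fingers measure 130 mm over their backs; the gripper's body (75 mm by 190 mm) begins 47 mm behind the grasp point.
Start: joints at [1.182, 0.342, 1.524, -0, 1.275, -0.146], TCP at [0.126, 0.51, 0.227] pointing down, gripper open.
Joint ranges: [-2.53, 2.53], [-0.77, 2.02], [0.04, 2.7], [-1, 4.14], [0.28, 2.66], [-3.11, 3.11]. Speed limits (rad/s): [2.57, 2.57, 3.14, 3.14, 3.14, 3.14].

### API

Orientations are given as [roll, pitch, yaw] about the fixed x, y, z axes, in that order (R = Rz(yaw) Ry(pitch) Rx(roll)).
In Python, from cell import monitor, viewer, robot gives the robot as it stands.
- The arm moves only by the tool move_arm, never from a script. Its argument "deltas" is a list of rows, each an object of numbers: "x", "y", "z": the shift along the tool's x, y, z in m; "wx", "wy", "wz": the turn, a rotation vector about the tool's x, y, z in degrees; "hand": the opening, from 0 (shut) to 1 (fully open). In form: [{"x": .., "y": .., "z": .., "wx": .., "wy": .., "wz": .., "hand": ..}, ...]. A call has 1 to 8 rows; each row is the pose to reach, as a shift and turn from the pose commanded when the call began, along the tool's axes at that moment; what a row does not reach only later rows make up. A row lasts 1/8 s, in which the tool goes at most 62.5 mm and 10.7 degrees, less where a joint would pass 70% of its speed; a pose out of reach is approached as far as the arm can. A call with a gripper value outside its range is refused whole. The fingers move at their own pace and stop on an object; "grip_force" is the grip in N (left out, the last holds). Time passes only in rows, so rows that repeat a pose let the fingers close. It gives the time, the measured TCP pose, the force and the opening at its end, in the units of the state.
- monitor.observe(): the state, without advancing time (a new reading comes with each control period).
- viewer.read_camera(name): name is "scene" or "top" or "wrist"; returns the picture (400x640x3 uint8, red, green, blue); there is no depth.
- viewer.camera_params(name): a dict with "camera_matrix" (3x3 intrinsics, pixels), "k1" (the pictures are not rectified: a ray, as slopes to the right and down, at radius r is drawn at 1 + k1 r^2 times it, then the intrinsics apply), "R" (3x3) and "t" (3): a world point X has camera coordinates R X + t. Camera axes: x right, y down, z forward; pixel columns grow to the right and rows downward; lengths in m; the calibration is good to about 2 mm. A picture is of the moment at which its call begins: read the wrist's pose just before it. camera_params takes no time and is no camera call; for the wrist camera it gives the pose at the moment of the call.
- robot.hand_in(): hands the job in, once; it reports no verdict.
The state is a dict: "time": time; "qpos": joint angles; "qvel": joint speeds; "joint_efforts": joint torques, N m; "tool_pos": TCP position; "tool_rot": TCP orientation; "contact_force": force on the tool from outside, world axes, zero at the start; "torque": the same for the moment, N m; "opening": finger opening in m.
Only numpy, scipy, OpenCV 4.12 (cv2) and the standard library are available. Lean on these libraries where they do the work, as an engineer would, in place of code of your own. Each camera call takes 0.05 s, during which the arm holds its last target. There are 200 camera calls.

### The job

Zero the portion scale that has the empty tub on it: with the fingertips press its green tare key gently, keep it down for a good second, then let go and lift the hand well clear. Keep off its other keys, its platform and the tub, do not shift anything, and leave the other scale, which is weighing the cheese, untouched.

Things in the scene. Friction and masses are not known exactly. Their poses are not given: they have to be found in the camera images.
- scale_a: digital portion scale carrying the EMPTY tub; the two scales look alike, stand loose on rubber feet (about 1.6 kg). White shell 234 mm (x) by 168 mm (y), upper face 26 mm above the table. Origin: centre of its underside, on the table; z up; -x to its front edge, where a flat display 28 x 92 mm (centre x -58 mm) and, before it at x -92 mm, a row of three keys along y lie
- tare_a_top (a point): centre of the upper face of the green tare key of scale_a: a key 19 mm (scale x) by 25 mm (scale y), its face 31.5 mm above the table when up, so 5.5 mm proud of the shell; 92 mm to -x and 50 mm to -y of the scale's origin (the right-hand key for somebody at the front edge); the units key is 50 mm, the power key 100 mm to +y of it, same size; axes as the scale's
- tare_a (a joint): how far the green tare key of scale_a is pressed, m: 0 up, 0.0035 fully down against its stop; it registers from 0.0015 (3 N). A spring key: it starts to give at 1 N, is fully down at 6 N and springs up when let go
- units_a (a joint): how far the dark grey units key of scale_a is pressed, m: 0 up, 0.0035 fully down against its stop; it registers from 0.0015 (3 N). A spring key: it starts to give at 1 N, is fully down at 6 N and springs up when let go
- power_a (a joint): how far the red power key of scale_a is pressed, m: 0 up, 0.0035 fully down against its stop; it registers from 0.0015 (3 N). A spring key: it starts to give at 1 N, is fully down at 6 N and springs up when let go
- platform_a: steel weighing platform of scale_a, fixed to it; its frame is the scale's (origin on the table); 150 x 150 mm, centre 38 mm to +x of the origin, top 34 mm above the table
- tub_a: clear plastic tub, empty, standing loose about the middle of the platform of scale_a; 128 mm (x) by 148 mm (y) over the rim, 48 mm high, so its rim is 82 mm above the table. Origin: centre of its underside
- scale_b: digital portion scale carrying the tub with the stack of yellow CHEESE slices; the two scales look alike, stand loose on rubber feet (about 1.6 kg). White shell 234 mm (x) by 168 mm (y), upper face 26 mm above the table. Origin: centre of its underside, on the table; z up; -x to its front edge, where a flat display 28 x 92 mm (centre x -58 mm) and, before it at x -92 mm, a row of three keys along y lie
- tare_b_top (a point): centre of the upper face of the green tare key of scale_b: a key 19 mm (scale x) by 25 mm (scale y), its face 31.5 mm above the table when up, so 5.5 mm proud of the shell; 92 mm to -x and 50 mm to -y of the scale's origin (the right-hand key for somebody at the front edge); the units key is 50 mm, the power key 100 mm to +y of it, same size; axes as the scale's
- tare_b (a joint): how far the green tare key of scale_b is pressed, m: 0 up, 0.0035 fully down against its stop; it registers from 0.0015 (3 N). A spring key: it starts to give at 1 N, is fully down at 6 N and springs up when let go
- units_b (a joint): how far the dark grey units key of scale_b is pressed, m: 0 up, 0.0035 fully down against its stop; it registers from 0.0015 (3 N). A spring key: it starts to give at 1 N, is fully down at 6 N and springs up when let go
- power_b (a joint): how far the red power key of scale_b is pressed, m: 0 up, 0.0035 fully down against its stop; it registers from 0.0015 (3 N). A spring key: it starts to give at 1 N, is fully down at 6 N and springs up when let go
- platform_b: steel weighing platform of scale_b, fixed to it; its frame is the scale's (origin on the table); 150 x 150 mm, centre 38 mm to +x of the origin, top 34 mm above the table
- tub_b: clear plastic tub holding a stack of yellow cheese slices (88 mm square, 29 mm high, part of the tub), standing loose about the middle of the platform of scale_b; 128 mm (x) by 148 mm (y) over the rim, 48 mm high, so its rim is 82 mm above the table. Origin: centre of its underside
- jar: mustard jar with a yellow cap, 66 mm across, 100 mm high, standing loose to one side; origin at the centre of its underside
- shaker: steel salt shaker, 40 mm across, 74 mm high, standing loose beyond and between the scales; origin at the centre of its underside
- lid: flat pale clear-plastic tub lid, 128 by 148 mm, 10 mm high, lying loose on the table on the other side from the jar; origin at the centre of its underside

How it is judged:
On the way, in this order (a step that is already met when the one before it is completed fails the run):
1. the green tare key of the scale with the empty tub is held down (pressed 1.5 mm or more) for 0.8 s by the fingers (value of joint tare_a above 0.0015 m and contact force between the fingers and scale_a above 0.5 N), for 0.8 s.
2. the key is let go and up again (value of joint tare_a below 0.0007 m and contact force between the fingers and scale_a below 0.1 N), for 0.1 s.
At the end, for the whole second after the job is handed in: all keys are up; the hand is away from the tare key (grasp point more than 70 mm from it); scales, tubs, jar, shaker and lid stand upright, at rest, within 8 mm of where they began (value of joint each of tare_a, power_a, units_a, tare_b, units_b, power_b below 0.0007 m and distance between the grasp point and tare_a_top above 0.07 m and distance of each of scale_a, scale_b, tub_a, tub_b, jar, shaker, lid from where it was at the start of the episode below 0.008 m and linear speed of each of scale_a, scale_b, tub_a, tub_b below 0.01 m/s and angle between each of scale_a, scale_b, tub_a, tub_b, jar, shaker's own z axis and vertical below 0.05 rad); the robot touches nothing.
It fails at once if another key of either scale is pressed (more than 1.5 mm) (value of joint any of power_a, units_a, tare_b, units_b, power_b above 0.0015 m).
It fails at once if the robot touches the platform or the tub of scale_a (more than 0.5 N) (contact force between any of the fingers, the arm and platform_a above 0.5 N or contact force between any of the fingers, the arm and tub_a above 0.5 N).
It fails at once if the robot touches scale_b or its tub (more than 0.5 N) (contact force between any of the fingers, the arm and scale_b above 0.5 N or contact force between any of the fingers, the arm and tub_b above 0.5 N).
It fails at once if scale_a is pressed hard (more than 40 N) (contact force between any of the fingers, the arm and scale_a above 40 N).
It fails at once if a scale, a tub, the jar, the shaker or the lid is shifted or lifted more than 8 mm (distance of any of scale_a, scale_b, tub_a, tub_b, jar, shaker, lid from where it was at the start of the episode above 0.008 m).
It also fails if it takes over 43 s, if anything falls off the work surface, if the arm or the gripper's body presses on something with over 40 N, if the wrist force passes 120 N, or if a joint passes its speed limit or range.

## Working session

There is one attempt and no reset: what is moved stays moved. The work goes in short steps, Python scripts to look and compute and a tool call to move; the robot and the scene stay as the last step left them, time stands still between calls to the robot, and variables do not carry over. Pictures are saved under pics/ and viewed, about 8 in all and at most 12, crops included, and the job is handed in when it is done.

Besides the shell and the picture viewer there is one more tool, called after ">>>" as a command line: name --argument value ..., lists and objects as JSON in quotes. move_arm: Moves the arm, as the interface text tells. Its arguments: {"type":"object","properties":{"deltas":{"type":"array","items":{"type":"object","properties":{"x":{"type":"number"},"y":{"type":"number"},"z":{"type":"number"},"wx":{"type":"number"},"wy":{"type":"number"},"wz":{"type":"number"},"hand":{"type":"number"}}}},"grip_force":{"type":"number"}},"required":["deltas"]}

```bash
mkdir -p pics
python3 - <<'E'
from cell import monitor, viewer, robot
import cv2
s=monitor.observe();print(s['time'],s['tool_pos'],s['tool_rot'],s['opening'])
for n in("top","scene"):
    cv2.imwrite(f"pics/{n}1.png",viewer.read_camera(n)[:,:,::-1])
    p=viewer.camera_params(n);print(n,p)
E
```

```text
0.0 [0.12605063 0.50922685 0.22605023] [-3.14008177e+00 -2.11345911e-04  2.89880755e+00] 0.09220405864345693
top {'camera_matrix': array([[445.57290682,   0.        , 318.09555187],
       [  0.        , 445.57290682, 195.3076295 ],
       [  0.        ,   0.        ,   1.        ]]), 'k1': -0.12100143937491988, 'R': array([[-0.02716386, -0.99957183,  0.01087536],
       [-0.98286042,  0.02472209, -0.18268611],
       [ 0.18233902, -0.01565142, -0.98311114]]), 't': array([0.01663661, 0.59177223, 1.52514089])}
scene {'camera_matrix': array([[393.55291688,   0.        , 319.40437587],
       [  0.        , 393.55291688, 192.17185728],
       [  0.        ,   0.        ,   1.        ]]), 'k1': -0.06554602087139232, 'R': array([[ 0.4416179 ,  0.89719621,  0.00354959],
       [ 0.54403497, -0.26463472, -0.79623766],
       [-0.71344207,  0.3535639 , -0.60497354]]), 't': array([-0.2785451 , -0.27645948,  1.54432142])}
```

View pics/top1.png

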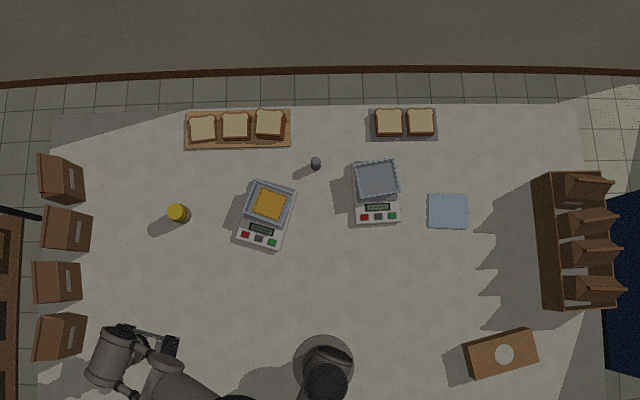

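The scale with the empty tub is the right-hand one, with its red key at about (365,217), grey at (378,216) and green at (392,216). The cheese scale is on the left with its keys at (245,235) to (272,243). I'll find the key centroids from their colour.

```bash
cat > h.py <<'E'
from cell import monitor, viewer, robot
import cv2, numpy as np
def ray(p,uv,z):
    x,y=cv2.undistortPoints(np.array([[uv]],float),p['camera_matrix'],np.array([p['k1'],0,0,0.]))[0,0]
    R,t=np.array(p['R']),np.array(p['t']); c=-R.T@t; d=R.T@np.array([x,y,1])
    return c+d*(z-c[2])/d[2]
def blobs(im,roi=None,amin=6):
    h=cv2.cvtColor(im,cv2.COLOR_RGB2HSV); out=[]
    for n,ms in(("red",[((0,130,60),(8,255,255)),((172,130,60),(180,255,255))]),("green",[((50,100,40),(90,255,255))])):
        m=sum(cv2.inRange(h,a,b) for a,b in ms)
        k,_,st,c=cv2.connectedComponentsWithStats(m)
        out+=[(n,c[i],st[i]) for i in range(1,k) if st[i,4]>=amin]
    return out
E
python3 - <<'E'
from h import *
for n in("top","scene"):
    im=cv2.imread(f"pics/{n}1.png")[:,:,::-1].copy();p=viewer.camera_params(n)
    for k,c,s in blobs(im): print(n,k,c.round(1),s[2:],ray(p,c,.0315).round(4))
E
```

```text
top red [364.1 216.9] [ 7  6 36] [ 0.5136 -0.1614  0.0315]
top red [244.7 234.1] [ 8  7 34] [0.4629 0.265  0.0315]
top green [392. 215.] [ 7  5 35] [ 0.5178 -0.2623  0.0315]
top green [271.6 241.9] [ 8  7 37] [0.4328 0.1697 0.0315]
scene green [355.1  16.2] [ 30  48 657] [-1.2061  1.1921  0.0315]
scene green [362.1  45.7] [ 3  5 10] [-0.5724  0.8657  0.0315]
scene green [214.8 211.3] [ 9  6 34] [ 0.522  -0.2621  0.0315]
```

View pics/scene1.png

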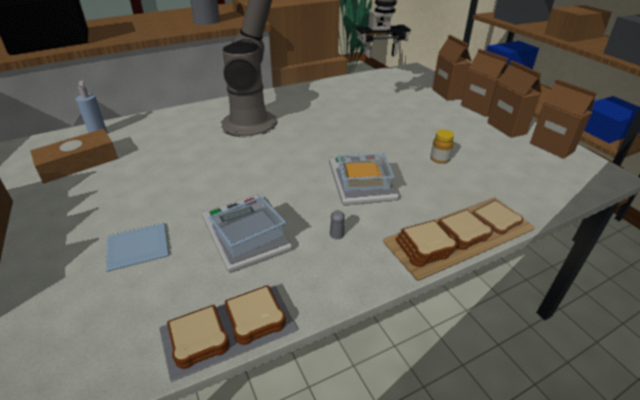

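The green key is at about (0.518, -0.262), and red and green come out 101 mm apart against a nominal 100 mm. The scale's yaw is about 2.4°. I'll move towards it at the present height with the fingers shut.

>>> move_arm --deltas '[{"x": -0.043,"y": -0.032,"hand": 0},{"x": -0.086,"y": -0.063,"hand": 0},{"x": -0.129,"y": -0.095,"hand": 0},{"x": -0.172,"y": -0.127,"hand": 0},{"x": -0.215,"y": -0.158,"hand": 0},{"x": -0.258,"y": -0.19,"hand": 0},{"x": -0.301,"y": -0.222,"hand": 0},{"x": -0.345,"y": -0.254,"hand": 0}]' --grip_force 10

```text
schema error: expected keys x, y, z, wx, wy, wz, hand
```

>>> move_arm --deltas '[{"x": -0.043,"y": -0.032,"z": 0,"wx": 0,"wy": 0,"wz": 0,"hand": 0},{"x": -0.086,"y": -0.063,"z": 0,"wx": 0,"wy": 0,"wz": 0,"hand": 0},{"x": -0.129,"y": -0.095,"z": 0,"wx": 0,"wy": 0,"wz": 0,"hand": 0},{"x": -0.172,"y": -0.127,"z": 0,"wx": 0,"wy": 0,"wz": 0,"hand": 0},{"x": -0.215,"y": -0.158,"z": 0,"wx": 0,"wy": 0,"wz": 0,"hand": 0},{"x": -0.258,"y": -0.19,"z": 0,"wx": 0,"wy": 0,"wz": 0,"hand": 0},{"x": -0.301,"y": -0.222,"z": 0,"wx": 0,"wy": 0,"wz": 0,"hand": 0},{"x": -0.345,"y": -0.254,"z": 0,"wx": 0,"wy": 0,"wz": 0,"hand": 0}]' --grip_force 10

```text
time: 1.1
tool_pos: [0.4008, 0.1786, 0.2266]
tool_rot: [3.141, -0.0, 2.899]
contact_force: [0.4, -0.6, 0.0]
opening: 0.0162
```

>>> move_arm --deltas '[{"x": -0.027,"y": -0.05,"z": 0,"wx": 0,"wy": 0,"wz": -2,"hand": 0},{"x": -0.055,"y": -0.1,"z": 0,"wx": 0,"wy": 0,"wz": -4,"hand": 0},{"x": -0.082,"y": -0.15,"z": 0,"wx": 0,"wy": 0,"wz": -6,"hand": 0},{"x": -0.11,"y": -0.2,"z": 0,"wx": 0,"wy": 0,"wz": -8,"hand": 0},{"x": -0.137,"y": -0.25,"z": 0,"wx": 0,"wy": 0,"wz": -10,"hand": 0},{"x": -0.165,"y": -0.3,"z": 0,"wx": 0,"wy": 0,"wz": -12,"hand": 0},{"x": -0.192,"y": -0.35,"z": 0,"wx": 0,"wy": 0,"wz": -14,"hand": 0},{"x": -0.22,"y": -0.4,"z": 0,"wx": 0,"wy": 0,"wz": -16.3,"hand": 0}]'

```text
time: 2.1
tool_pos: [0.5174, -0.2628, 0.2263]
tool_rot: [3.141, -0.0, -3.099]
contact_force: [-0.4, -0.3, -0.9]
opening: 0.001
```

Run:
```python
from h import *
s=monitor.observe();print(s['tool_pos'],s['tool_rot'],s['opening'])
p=viewer.camera_params("wrist");im=viewer.read_camera("wrist")
print("cam pos",-np.array(p['R']).T@p['t'])
cv2.imwrite("pics/w1.png",im[:,:,::-1])
for k,c,st in blobs(im,amin=40): print(k,c.round(1),st,ray(p,c,.0315).round(4))
```

```text
[ 0.5174424  -0.26282344  0.22632255] [ 3.14096944e+00 -3.96376815e-04 -3.09886723e+00] 0.0010080020560883315
cam pos [ 0.43738213 -0.26620401  0.3837418 ]
red [399.3 180.4] [390 173  20  15 273] [ 0.5129 -0.1614  0.0315]
green [320.3 179.5] [311 173  20  15 274] [ 0.516  -0.2606  0.0315]
```

View pics/w1.png

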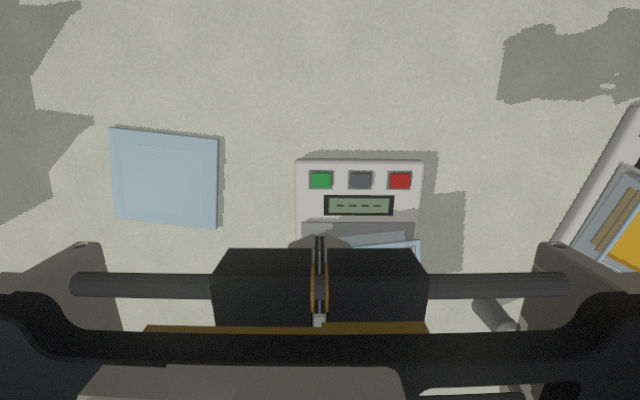

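Top and wrist views agree to about 2 mm: the green key at (320,180) is at (0.516, -0.261), on the empty-tub scale. I'll shift slightly and go down to 14 mm above the key.

>>> move_arm --deltas '[{"x": 0.001,"y": 0.002,"z": 0.03,"wx": 0,"wy": 0,"wz": 0,"hand": 0},{"x": 0.001,"y": 0.002,"z": 0.06,"wx": 0,"wy": 0,"wz": 0,"hand": 0},{"x": 0.001,"y": 0.002,"z": 0.09,"wx": 0,"wy": 0,"wz": 0,"hand": 0},{"x": 0.001,"y": 0.002,"z": 0.12,"wx": 0,"wy": 0,"wz": 0,"hand": 0},{"x": 0.001,"y": 0.002,"z": 0.145,"wx": 0,"wy": 0,"wz": 0,"hand": 0},{"x": 0.001,"y": 0.002,"z": 0.165,"wx": 0,"wy": 0,"wz": 0,"hand": 0},{"x": 0.001,"y": 0.002,"z": 0.177,"wx": 0,"wy": 0,"wz": 0,"hand": 0},{"x": 0.001,"y": 0.002,"z": 0.181,"wx": 0,"wy": 0,"wz": 0,"hand": 0}]'

```text
time: 3.15
tool_pos: [0.516, -0.2588, 0.045]
tool_rot: [3.141, -0.001, -3.1]
contact_force: [-0.0, -0.6, -0.3]
opening: 0.0003
```

Run:
```python
from h import *
s=monitor.observe();print(s['time'],s['tool_pos'],s['contact_force'])
p=viewer.camera_params("wrist");im=viewer.read_camera("wrist")
for k,c,st in blobs(im,amin=40): print(k,c.round(1),st,ray(p,c,.0315).round(4), ray(p,(st[0],st[1]),.0315)[:2].round(4), ray(p,(st[0]+st[2],st[1]+st[3]),.0315)[:2].round(4))
cv2.imwrite("pics/w2.png",im[:,:,::-1])
```

```text
3.15 [ 0.5160455  -0.25877786  0.04504821] [-0.04175161 -0.61361369 -0.34076682]
red [464.4 242. ] [ 444  229   42   27 1019] [ 0.5121 -0.1627  0.0315] [ 0.5034 -0.1781] [ 0.5219 -0.1456]
green [314.  231.7] [297 228  38  12 295] [ 0.5085 -0.262   0.0315] [ 0.5064 -0.2729] [ 0.5138 -0.2482]
```

View pics/w2.png

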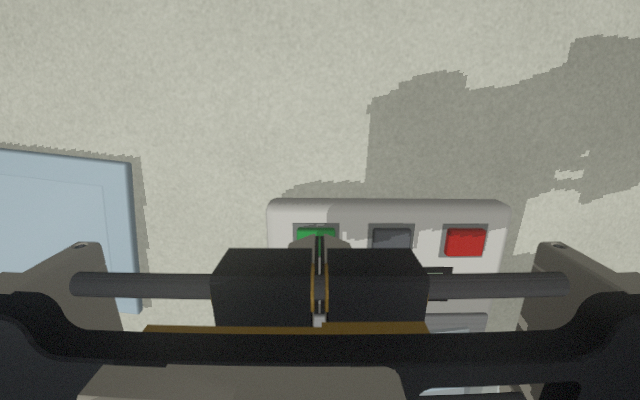

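The fingertips are over the green key at (316,235), with the grey key 75 px to the right and clear. The key's y is about -0.261, so I'll shift 2 mm and press slowly, watching the force.

>>> move_arm --deltas '[{"x": 0,"y": -0.002,"z": 0.005,"wx": 0,"wy": 0,"wz": 0,"hand": 0},{"x": 0,"y": -0.002,"z": 0.009,"wx": 0,"wy": 0,"wz": 0,"hand": 0},{"x": 0,"y": -0.002,"z": 0.011,"wx": 0,"wy": 0,"wz": 0,"hand": 0},{"x": 0,"y": -0.002,"z": 0.012,"wx": 0,"wy": 0,"wz": 0,"hand": 0},{"x": 0,"y": -0.002,"z": 0.013,"wx": 0,"wy": 0,"wz": 0,"hand": 0},{"x": 0,"y": -0.002,"z": 0.014,"wx": 0,"wy": 0,"wz": 0,"hand": 0},{"x": 0,"y": -0.002,"z": 0.015,"wx": 0,"wy": 0,"wz": 0,"hand": 0},{"x": 0,"y": -0.002,"z": 0.016,"wx": 0,"wy": 0,"wz": 0,"hand": 0}]'

```text
time: 4.2
tool_pos: [0.5165, -0.2611, 0.0299]
tool_rot: [-3.141, 0.0, -3.1]
contact_force: [-1.0, 0.4, 3.5]
opening: 0.0005
```

>>> move_arm --deltas '[{"x": 0,"y": 0,"z": 0.0007,"wx": 0,"wy": 0,"wz": 0,"hand": 0},{"x": 0,"y": 0,"z": 0.0015,"wx": 0,"wy": 0,"wz": 0,"hand": 0},{"x": 0,"y": 0,"z": 0.0015,"wx": 0,"wy": 0,"wz": 0,"hand": 0}]'

```text
time: 4.58
tool_pos: [0.5165, -0.2611, 0.0285]
tool_rot: [-3.141, 0.0, -3.1]
contact_force: [-2.0, 0.2, 5.4]
opening: 0.0005
```

The key is down about 3 mm at 5.4 N. I'll hold it there.

>>> move_arm --deltas '[{"x": 0,"y": 0,"z": 0.0002,"wx": 0,"wy": 0,"wz": 0,"hand": 0},{"x": 0,"y": 0,"z": 0.0002,"wx": 0,"wy": 0,"wz": 0,"hand": 0},{"x": 0,"y": 0,"z": 0.0002,"wx": 0,"wy": 0,"wz": 0,"hand": 0},{"x": 0,"y": 0,"z": 0.0002,"wx": 0,"wy": 0,"wz": 0,"hand": 0},{"x": 0,"y": 0,"z": 0.0002,"wx": 0,"wy": 0,"wz": 0,"hand": 0},{"x": 0,"y": 0,"z": 0.0002,"wx": 0,"wy": 0,"wz": 0,"hand": 0},{"x": 0,"y": 0,"z": 0.0002,"wx": 0,"wy": 0,"wz": 0,"hand": 0},{"x": 0,"y": 0,"z": 0.0002,"wx": 0,"wy": 0,"wz": 0,"hand": 0}]'

```text
time: 5.58
tool_pos: [0.5165, -0.2611, 0.0283]
tool_rot: [-3.141, 0.0, -3.1]
contact_force: [-1.1, 0.9, 5.2]
opening: 0.0007
```

Run:
```python
from h import *
im=viewer.read_camera("wrist");s=monitor.observe();print(s['time'],s['tool_pos'],s['contact_force'])
cv2.imwrite("pics/w3.png",im[150:350,200:560,::-1])
```

```text
5.625 [ 0.51648593 -0.26109821  0.02832523] [-1.53983077  1.42462579  6.25672562]
```

View pics/w3.png

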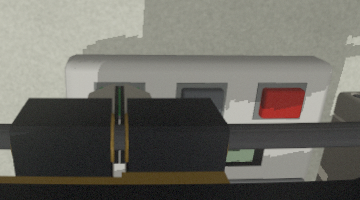

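The fingers cover the green key (crop about (118,100)), and grey (200,100) and red (282,103) are free. It has been held for more than 1 s at 5–6 N, so I'll let go straight up.

>>> move_arm --deltas '[{"x": 0,"y": 0,"z": -0.002,"wx": 0,"wy": 0,"wz": 0,"hand": 0},{"x": 0,"y": 0,"z": -0.005,"wx": 0,"wy": 0,"wz": 0,"hand": 0},{"x": 0,"y": 0,"z": -0.01,"wx": 0,"wy": 0,"wz": 0,"hand": 0},{"x": 0,"y": 0,"z": -0.03,"wx": 0,"wy": 0,"wz": 0,"hand": 0},{"x": 0,"y": 0,"z": -0.07,"wx": 0,"wy": 0,"wz": 0,"hand": 0},{"x": 0,"y": 0,"z": -0.12,"wx": 0,"wy": 0,"wz": 0,"hand": 0},{"x": 0,"y": 0,"z": -0.17,"wx": 0,"wy": 0,"wz": 0,"hand": 0},{"x": 0,"y": 0,"z": -0.198,"wx": 0,"wy": 0,"wz": 0,"hand": 0}]'

```text
time: 6.62
tool_pos: [0.5169, -0.2614, 0.2291]
tool_rot: [-3.139, 0.003, -3.1]
contact_force: [0.7, -0.0, -0.4]
opening: 0.0003
```

>>> move_arm --deltas '[{"x": 0,"y": 0,"z": 0,"wx": 0,"wy": 0,"wz": 0,"hand": 0},{"x": 0,"y": 0,"z": 0,"wx": 0,"wy": 0,"wz": 0,"hand": 0}]'

```text
time: 6.88
tool_pos: [0.5158, -0.2607, 0.2247]
tool_rot: [3.14, -0.002, -3.1]
contact_force: [0.9, 0.0, -1.2]
opening: 0.0003
```

Run:
```python
from h import *
s=monitor.observe();print(s['time'],s['tool_pos'],s['contact_force'])
p=viewer.camera_params("wrist");im=viewer.read_camera("wrist")
for k,c,st in blobs(im,amin=40): print(k,c.round(1),st,ray(p,c,.0315).round(4))
cv2.imwrite("pics/w4.png",im[:,:,::-1])
```

```text
6.875 [ 0.5158481  -0.26071724  0.22466042] [ 0.91226844  0.03829164 -1.24543047]
red [397.6 182. ] [388 175  20  15 291] [ 0.5129 -0.1615  0.0315]
green [318.5 181.5] [309 175  20  14 278] [ 0.5163 -0.2606  0.0315]
```

View pics/w4.png

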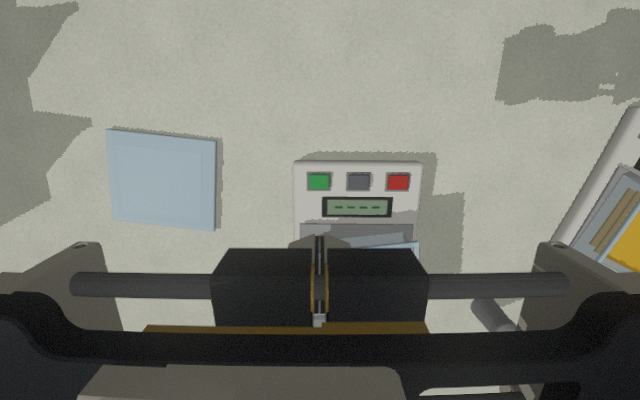

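The green key at (318,181) and red at (398,182) map to the same positions as before the press, within 0.3 mm. The scale hasn't moved and the hand is about 190 mm above it, so I'm handing in.

```bash
python3 -c "
from cell import robot
print(robot.hand_in())"
```

```text
the job is handed in; nothing more can be done
None
```

I pressed the green tare key of the empty-tub scale (the right-hand one in the top view) with closed fingertips, held it, let go and lifted clear, then handed the job in. The hand-in gives no verdict.

- **Press:** the key went down about 3 mm and stayed there for more than 1 s. The wrist force read 5–6 N, against a 40 N limit.
- **After lifting:** the fingertips were about 190 mm above the key. The green and red keys of that scale measured within 0.3 mm of where they were before the press, so the scale did not shift.
- **Not checked directly:** I could not read how far the key was pressed, so the 3 mm comes from the fingertip height and the force. After the lift the force sensor still showed about 1 N, which I take as noise or leftover motion since the hand was in free air. I did not measure the other objects again; in the last wrist picture the lid and the visible part of the cheese scale looked unmoved.

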